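# Load the sample shuttle and lock it at the next hole

## Task

Stand the orange-lidded specimen jar upright in the white ring on the blue shuttle carriage, never tipping it over, and let go of it. Then pull up the black lock plunger, slide the carriage to the next hole, on the side marked by the orange peg, and let the pin go fully home there. Finish with the gripper still holding the plunger knob and the pin fully down; do not disturb the other things on the bench.

Things in the scene. Friction and masses are not known exactly. Their poses are not given: they have to be found in the camera images.
- jar: specimen jar with an orange screw lid (fixed on), to be loaded: 56 mm tall; body 40 mm across up to 42 mm high, lid 46 mm across from there to the top; under 0.1 kg, loose, upright on the bench. Origin: centre of its underside, z up. Grip across the lid.
- shuttle: the shuttle's fixed base: grey plate 110 x 280 mm, top 12 mm above the bench, screwed down, with a square aluminium tube along its y axis (top 40 mm above the bench) that has five holes in its top, 40 mm apart, at y = -80, -40, 0, 40, 80 mm. Origin: underside centre, on the bench; x across the tube (the jar ring lies on the -x side), y along it, z up; it is turned about z by up to 0.3 rad.
- carriage (a joint): slide of the blue carriage along the base's y axis, m: 0 at the middle hole, where it starts locked; holes at -0.08, -0.04, 0, 0.04, 0.08; ends at +-0.08. About 1 N of friction. While the pin is in a hole the carriage has only about 1.5 mm of play each way.
- plunger (a joint): pull of the lock plunger, m: 0 = pin fully down in a hole, grows upward to 0.018 (stop). The 8 mm round-ended pin reaches 11 mm below the tube's top, so it is clear of the holes above 0.011, and rests on the tube at about 0.011 between holes. A spring pulls it down with 4 N (at 0) to 6 N; let down over a hole it drops in by itself if within about 3 mm of the hole's centre.
- knob (a point): centre of the plunger's black round knob with a small red spot on top: 24 mm across, vertical axis, reaching 17 mm above and 18 mm below this point (below it only a thin steel stem, then the carriage top with a 20 mm wide boss up to 32 mm below this point when the pin is down). 92 mm above the bench when the pin is down, straight above base (x, y) = (0, carriage). It rides up with the plunger and along with the carriage. Grip it from above; 25 N of grip holds it well.
- nest (a point): centre of the floor of the white ring on the carriage that takes the jar: 85 mm from the knob's axis toward the base's -x; floor 49.5 mm above the bench, ring 45 mm inside, 54 mm outside, 8 mm high. Axes as the base's. The carriage's top plate round it is level with the floor.
- pointer (a point): tip of the white pointer on the carriage's far edge (base x = 33 mm), level with the pin's axis; it points at a peg 9 mm farther out when the pin is at that peg's hole.
- orange_peg: fixed orange peg, 14 mm across, its top 54.5 mm above the bench, in the base plate on the far side of the tube: marks the wanted hole, one hole (40 mm) from the start, on the base's +y or -y side (it varies). Origin: its foot, at base (x, y) = (42, +40 or -40) mm, 16 mm above the bench.
- grey_peg: like the orange peg but grey, at the hole on the other side; not wanted.
- lab_timer: bystander: white timer with a display, 66 x 64 x 28 mm, loose; origin underside centre.
- specimen_jar_3: bystander: larger jar with a white lid, 62 mm across, 72 mm tall, loose; origin underside centre.
- dropper_bottle: bystander: small bottle with a red cap, 30 mm across, 50 mm tall, loose; origin underside centre.
- pale_dish: bystander: flat round dish, pale yellow, 55 mm across, 14 mm high, loose; origin underside centre.
Not all that is in view belongs to the job. Of the things like the jar, leave any that is pink; of the rest the larger one is meant.

How it is judged:
By the outcome, as a careful person would: the job done as asked, in the order asked, and still so for the second after the job is handed in, while the arm keeps its last pose, push and grip.
It also fails if it takes over 43 s, if anything falls off the work surface, if the arm or the gripper's body presses on something with over 40 N, if the wrist force passes 120 N, or if a joint passes its speed limit or range.

## Robot

A 7-joint arm with a two-finger parallel gripper is mounted at the origin on a cart in front of the work surface, level with it; the furniture and walls round the work are solid. World frame = base frame: x ahead of the robot, y to its left, z up, the work surface at z = 0. Lengths are in m, angles in rad, forces in N, time in s.
With the tool pointing down it reaches from about 0.425 to 0.825 m from the base axis. Payload 3.6 kg.
Tool frame: the origin (TCP) lies on the front face of the gripper's body, between the roots of the fingers; the fingertips stand ahead of it and the grasp point (between the pads) lies 54 mm ahead of it (ctrl.tips_ahead is the z of the fingertips in the tool frame, in m); z points along the fingers, y is the line along which they close (so a half turn about z gives the same grasp; the last joint's range is limited). The gripper opens to 85 mm and grips with 20 to 120 N. Pads are 22 mm wide; open, the fingers measure 114 mm over their backs; the gripper's body (76 mm by 85 mm) begins 54 mm behind the grasp point. The pads swing forward as they close: fully open they stand 13 mm farther back than shut.
Start: joints at [1.264, 0.615, -0.013, 1.423, 0.008, 1.103, -0.04], TCP at [0.18, -0.625, 0.304] pointing down, gripper open.
Joint ranges: [-3.12, 3.12], [-0.3, 2.06], [-1.34, 1.32], [0.26, 2.42], [-1.36, 4.5], [0.01, 1.98], [-2.84, 2.84]. Speed limits (rad/s): [2.79, 2.79, 3.14, 3.14, 3.14, 3.14, 3.14].

## Interface

Orientations are given as a unit quaternion [w, x, y, z].
In Python, from workcell import sensors, capture, camera_params, ticket, find_in, regions_of, spot_point, ctrl gives the robot as it stands.
- The arm moves only by the tool send_rows, never from a script. Its argument "plan" is a list that holds one entry, the list of rows, each a list of 7 numbers: the opening, from 0 (shut) to 1 (fully open), then the shift along the tool's x, y, z in cm, then the turn, a rotation vector about the tool's x, y, z in degrees. In form: [[[fingers, dx, dy, dz, wx, wy, wz], ...]]. A call has exactly 8 rows; each row shifts and turns the commanded pose from where the row before left it, along the tool's axes as they then stand; what a row does not reach is not made up. A row lasts 1/8 s, in which the tool goes at most 62.5 mm and 10.7 degrees, less where a joint would pass 70% of its speed; a pose out of reach is approached as far as the arm can. A call with a gripper value outside its range is refused whole. The fingers move at their own pace and stop on an object; the grip force is fixed at half the most. Time passes only in rows, so rows that do not move let the fingers close, or fill a call up. It gives the time, the measured TCP pose, the force, the opening and the grip force at its end, in the units of the state.
- sensors.state(): the state, without advancing time (a new reading comes with each control period).
- capture(name): name is "side" or "top"; returns the picture (480x640x3 uint8, red, green, blue); there is no depth.
- camera_params(name): a dict with "K" (3x3 intrinsics, pixels), "R" (3x3) and "t" (3): a world point X has camera coordinates R X + t. Camera axes: x right, y down, z forward; pixel columns grow to the right and rows downward; lengths in m; the calibration is good to about 2 mm. A picture is of the moment at which its call begins. camera_params takes no time and is no camera call.
- ticket.close_job(): hands the job in; it is judged then, once.
Trained networks look in the newest picture that a camera, given by its name, has taken for a name from the list of things; names that differ only in an ending like _2 or _b are one class to them, and where a whole thing is asked for, a point or a joint stands for the part that bears it (a point fixed in the world has none). Each returns a list of dicts, best first, with "p" (0 to 1); they miss things now and then, are a little off and sometimes report something else, mostly with a low value. They report only what shows in the picture. A call takes as long as a camera call. They do not tell look-alikes from the thing itself.
- find_in(label, camera): "pixel" ([column, row] in pixels, amid what is visible of it).
- regions_of(label, camera): "mask" (480x640 bool, what is visible of it) and "pixel" ([column, row] in pixels, amid what is visible of it).
- spot_point(label, camera): "pixel" ([column, row] in pixels: a listed point, or the origin of a listed thing).
The state is a dict: "clock": time; "joints": joint angles; "qvel": joint speeds; "tau": joint torques, N m; "tool_pos": TCP position; "eef_rot": TCP orientation; "contact_force": force on the tool from outside, world axes, zero at the start; "torque": the same for the moment, N m; "grip_width": opening from 0.0 (shut) to 1.0 (fully open); "grasp_force": force on a finger pad.
Only numpy, scipy, OpenCV 4.12 (cv2) and the standard library are available. Lean on these libraries where they do the work, as an engineer would, in place of code of your own. Each camera call takes 0.05 s, during which the arm holds its last target. There are 200 camera calls.

## Working session

There is one attempt and no reset: what is moved stays moved. The work goes in short steps, Python scripts to look and compute and a tool call to move; the robot and the scene stay as the last step left them, time stands still between calls to the robot, and variables do not carry over. Pictures are saved under pics/ and viewed, at most 10 in all, crops included, and the job is handed in when it is done.

Besides the shell and the picture viewer there is one more tool, called after "Call:" in YAML: its name, and indented under it one key for each argument. send_rows: Moves the arm, as the interface text tells. Its arguments: {"type":"object","properties":{"plan":{"type":"array","items":{"type":"array","items":{"type":"array","items":{"type":"number"}}}}},"required":["plan"]}

```bash
mkdir -p pics; python3 - <<'E'
from workcell import *
import cv2,numpy as np
for c in("top","side"):
    im=capture(c); cv2.imwrite(f"pics/{c}0.png",im[:,:,::-1])
    p=camera_params(c); print(c,p["K"].tolist(),np.round(p["R"],4).tolist(),np.round(p["t"],4).tolist())
    for l in("jar","knob","nest","pointer","orange_peg","grey_peg","shuttle"):
        print(l,[(np.round(d["pixel"],1).tolist(),round(d["p"],2)) for d in spot_point(l,c)[:5]])
print(sensors.state(),ctrl.tips_ahead)
E
```

```text
top [[497.7102759458294, 0.0, 323.1678167298273], [0.0, 497.7102759458294, 240.2625046195582], [0.0, 0.0, 1.0]] [[0.0229, -0.9997, 0.0109], [-0.995, -0.0238, -0.0971], [0.0974, -0.0087, -0.9952]] [-0.0061, 0.5804, 1.3876]
jar [([234.9, 255.7], 0.67), ([241.6, 287.5], 0.52), ([267.7, 257.1], 0.48)]
knob [([381.7, 228.0], 0.55)]
nest [([376.3, 261.1], 0.69)]
pointer [([384.5, 221.3], 0.76)]
orange_peg [([379.8, 235.2], 0.44), ([366.2, 219.9], 0.42)]
grey_peg [([400.0, 223.5], 0.56)]
shuttle [([377.9, 236.2], 0.73)]
side [[520.6535546762918, 0.0, 320.6197442005965], [0.0, 520.6535546762918, 234.36632084204635], [0.0, 0.0, 1.0]] [[-0.9513, -0.3082, 0.0021], [-0.1665, 0.5082, -0.845], [0.2594, -0.8042, -0.5348]] [0.5533, 0.1677, 1.2315]
jar [([296.1, 329.3], 0.92), ([347.8, 330.8], 0.77), ([319.7, 306.7], 0.62), ([324.8, 213.6], 0.43)]
knob [([327.6, 201.0], 0.43)]
nest [([354.6, 220.9], 0.7), ([324.6, 213.7], 0.46)]
pointer [([321.1, 211.6], 0.89), ([321.5, 216.3], 0.36), ([326.6, 228.4], 0.17)]
orange_peg [([310.6, 228.5], 0.42)]
grey_peg [([344.7, 331.0], 0.68), ([323.5, 214.8], 0.36)]
shuttle [([330.1, 228.0], 0.57), ([329.1, 205.5], 0.39)]
{'clock': 0.8, 'joints': array([ 1.26449511,  0.61486684, -0.01257771,  1.42342706,  0.00807454,
        1.10340621, -0.04040796]), 'qvel': array([-6.99810824e-05, -1.56705355e-03, -1.63397555e-03, -9.92580249e-04,
        1.24573091e-03,  5.29230815e-04,  5.18289605e-04]), 'tau': array([-1.47237624e-04, -4.69054878e+01,  2.59336196e-01, -1.71335489e+01,
        1.01162167e-02,  1.56998874e-03, -1.30709191e-05]), 'tool_pos': array([ 0.17951042, -0.62468083,  0.30390983]), 'eef_rot': array([-3.22076020e-05,  9.90229522e-01,  1.39447096e-01,  1.80257421e-05]), 'contact_force': array([ 0.34341597,  0.44426212, -0.42424301]), 'torque': array([0.01740039, 0.0037607 , 0.08017638]), 'grasp_force': 0.0, 'grip_width': 1.0009423073238828} 0.0726
```

```bash
python3 - <<'E'
import cv2,numpy as np
a=cv2.imread("pics/top0.png")[180:330,200:450]; b=cv2.imread("pics/side0.png")[170:370,240:440]
cv2.imwrite("pics/c1.png",cv2.resize(a,None,fx=3.2,fy=3.2,interpolation=2))
cv2.imwrite("pics/c2.png",cv2.resize(b,None,fx=3,fy=3,interpolation=2))
E
```

```text
(no output)
```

View pics/c1.png

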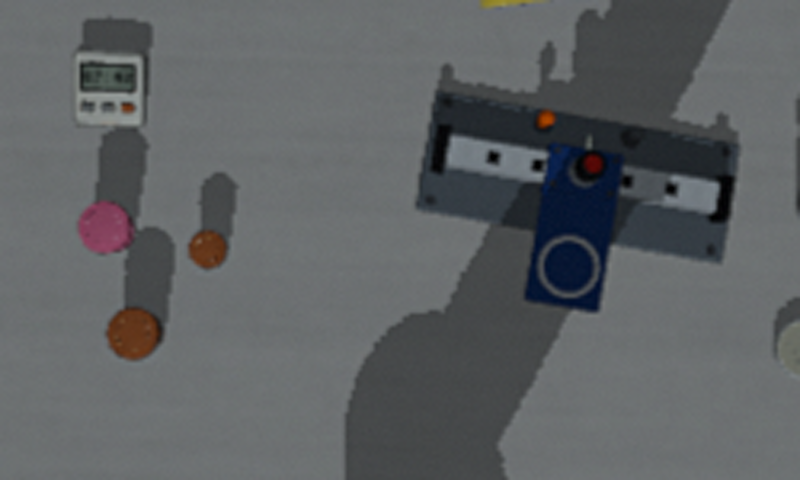

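View pics/c2.png

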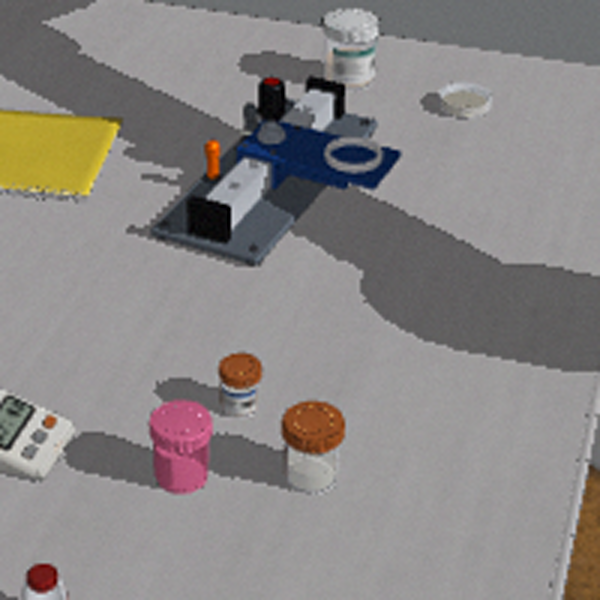

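Top view: candidate jars are the pink one (233,251), which is excluded, a small orange one (265,258) and a large orange one (242,284). The large orange one is the target, confirmed in the close crops. The knob is at about (385,231), the ring at (377,263) and the orange peg at (370,217). The peg is left of the pin in the image, on the world +y side.

```bash
cat > h.py <<'E'
import cv2,numpy as np
from scipy.optimize import least_squares
from workcell import *
P={c:camera_params(c) for c in("top","side")}
def proj(c,X):
    p=P[c]; q=np.atleast_2d(X)@np.array(p["R"]).T+np.array(p["t"]); q=q@np.array(p["K"]).T
    return q[:,:2]/q[:,2:]
th=np.linspace(0,2*np.pi,60,endpoint=False); C=np.c_[np.cos(th),np.sin(th)]
def circ(x,y,z,r): return np.c_[x+r*C[:,0],y+r*C[:,1],np.full(60,z)]
def cylcen(c,x,y,z0,z1,r):  # centroid of cylinder silhouette
    h=cv2.convexHull(np.float32(proj(c,np.r_[circ(x,y,z0,r),circ(x,y,z1,r)])))
    m=cv2.moments(h); return np.array([m["m10"],m["m01"]])/m["m00"]
def blob(m,near,minA=4):
    n,l,s,ce=cv2.connectedComponentsWithStats(m.astype(np.uint8))
    k=[i for i in range(1,n) if s[i,4]>=minA]
    i=min(k,key=lambda i:np.hypot(*(ce[i]-near))); return ce[i],s[i,4]
def hsv(im): return cv2.cvtColor(im,cv2.COLOR_RGB2HSV).astype(int)
def orange(im): h=hsv(im); return (h[...,0]>4)&(h[...,0]<20)&(h[...,1]>150)&(h[...,2]>60)
def red(im): h=hsv(im); return ((h[...,0]<5)|(h[...,0]>172))&(h[...,1]>140)&(h[...,2]>50)
def ringpix(im,near,w=16):  # bright low-sat pixels near ring -> hull centroid
    h=hsv(im); m=(h[...,1]<110)&(h[...,2]>100); z=np.zeros_like(m)
    x,y=map(int,near); z[y-w:y+w,x-w-6:x+w+6]=1; return m&z
E
python3 - <<'E'
from h import *
I={c:cv2.imread(f"pics/{c}0.png")[:,:,::-1].copy() for c in P}
g={"top":dict(jar=(241.7,284),knob=(385,231),peg=(370,217.5),ring=(377.5,263)),
 "side":dict(jar=(344.5,312),knob=(330,197.5),peg=(310.5,222),ring=(358,222))}
M={}
for c in P:
    M[c]={}
    for k,f in(("jar",orange),("knob",red),("peg",orange)):
        try: M[c][k]=blob(f(I[c]),g[c][k]); print(c,k,M[c][k])
        except Exception as e: print(c,k,e)
    x,y=map(int,g[c]["ring"])
    h=hsv(I[c])[y-12:y+13,x-17:x+18]; print(c,"ring sat/50"); 
    for r in h[...,1]: print(''.join('%d'%min(9,v//28) for v in r))
def solve(f,x0):
    r=least_squares(f,x0); return r.x,np.round(r.fun,2)
jar=solve(lambda p:np.r_[tuple(cylcen(c,p[0],p[1],.042,.056,.023)-M[c]["jar"][0] for c in P)],[.5,.2]); print("jar",jar)
for c in P:
    print(c,"jar",solve(lambda p:cylcen(c,p[0],p[1],.042,.056,.023)-M[c]["jar"][0],[.5,.2])[0],
     "knob",solve(lambda p:proj(c,[p[0],p[1],.109])[0]-M[c]["knob"][0],[.6,-.1])[0],
     "peg",solve(lambda p:cylcen(c,p[0],p[1],.02 if c=="side" else .05,.0545,.007)-M[c]["peg"][0],[.6,-.1])[0])
E
```

```text
top jar (array([241.15469613, 283.75690608]), np.int32(181))
top knob (array([384.90909091, 230.90909091]), np.int32(22))
top peg (array([370.2 , 216.76]), np.int32(25))
top ring sat/50
00001114888778887879887877788774111
00000003788778888877887777787874121
00000005888886543333478888787863112
00000005888742110000123687878862122
00000017886310013431000268878851122
00000017973112468777620126778720111
00000028841147888888874102688610000
00000037610279787777887410389510000
00000058301588778888888620168410000
00000157202888777787778851059200000
00000076215888777777788861047200000
00000175106887878887888882137100000
00000285116887777877778873026100000
00000486115977777787777872035100000
00000586104778787788777862154100000
00000697202788778777888851153000000
00001788410588787778788720172000000
00002888621257988878787411571000000
00002788851014788878873112761000000
00004888885201345666421126861000000
00005978888520011222101368840000000
00015887988874210000135898730000000
00003567788889765555678878720000000
00000122334567788899888788710000000
00000000000122335576788988610000000
side jar (arra
[... 649 characters left out ...]
887000
77767773000145667877742100477882000
87767778100000123322200001688720000
77777777820000000000000016888600000
78777777886100000000001377776000000
77777777678796331123378877861000000
77788777787777877888777777820000000
56777787777777778777767777300000000
00155666877877747777887783000000000
11111125566877803354788860000000000
11111110001356400000235510000000000
11111100000000000000000000000000000
11111000000000000000000000000000000
jar (array([0.45234508, 0.23224404]), array([ 0.01, -0.21,  0.14,  0.1 ]))
top jar [0.4517761  0.23225114] knob [ 0.60178123 -0.15726083] peg [ 0.64762853 -0.12297096]
side jar [0.45272481 0.23202758] knob [ 0.60511712 -0.15761055] peg [ 0.65136163 -0.1204463 ]
```

```bash
cat >> h.py <<'E'
def ringcen(c,x,y):
    a=cv2.convexHull(np.float32(proj(c,circ(x,y,.0575,.0225)))); b=cv2.convexHull(np.float32(proj(c,circ(x,y,.0495,.0225))))
    _,q=cv2.intersectConvexConvex(a,b); m=cv2.moments(q); return np.array([m["m10"],m["m01"]])/m["m00"]
def ringmeas(im,near):
    return blob(hsv(im)[...,1]>100,near,60)
def basefit(M,cams,carr=0.):
    def f(p):
        x,y,a=p; ex=np.array([np.cos(a),np.sin(a)]); ey=np.array([-ex[1],ex[0]]); b=np.array([x,y]); r=[]
        for c in cams:
            k=b+ey*carr
            r.append(proj(c,[*k,.109])[0]-M[c]["knob"][0])
            r.append(ringcen(c,*(k-.085*ex))-M[c]["ring"][0])
            r.append(cylcen(c,*(b+.042*ex+.04*ey),.02 if c=="side" else .05,.0545,.007)-M[c]["peg"][0])
        return np.concatenate(r)
    s=least_squares(f,[.6,-.157,0.]); return s.x,np.round(s.fun,2)
E
python3 - <<'E'
from h import *
I={c:cv2.imread(f"pics/{c}0.png")[:,:,::-1].copy() for c in P}
g={"top":dict(knob=(385,231),peg=(370,217.5),ring=(377,263)),"side":dict(knob=(330,197.5),peg=(310.5,222),ring=(357,221))}
M={c:dict(knob=blob(red(I[c]),g[c]["knob"]),peg=blob(orange(I[c]),g[c]["peg"]),ring=ringmeas(I[c],g[c]["ring"])) for c in P}
print(M)
for cs in(["top"],["side"],["top","side"]):
    p,r=basefit(M,cs); ex=np.array([np.cos(p[2]),np.sin(p[2])]); print(cs,p,"nest",p[:2]-.085*ex,r)
for c in P: print(c,least_squares(lambda q:ringcen(c,*q)-M[c]["ring"][0],[.52,-.14]).x)
s=sensors.state(); print(s["tool_pos"])
E
```

```text
{'top': {'knob': (array([384.90909091, 230.90909091]), np.int32(22)), 'peg': (array([370.2 , 216.76]), np.int32(25)), 'ring': (array([377.17460317, 262.84656085]), np.int32(189))}, 'side': {'knob': (array([330.08333333, 196.75      ]), np.int32(12)), 'peg': (array([310.35849057, 222.54716981]), np.int32(53)), 'ring': (array([357.49206349, 221.03174603]), np.int32(63))}}
['top'] [ 0.60199126 -0.15601888 -0.10495776] nest [ 0.51745901 -0.14711384] [-0.46 -0.09  1.06  0.38 -0.83 -0.13]
['side'] [ 0.60612648 -0.15414136 -0.00493845] nest [ 0.52112752 -0.15372159] [-0.71  0.51  0.56 -1.72  0.32  1.23]
['top', 'side'] [ 0.6041922  -0.15557911 -0.06765171] nest [ 0.51938664 -0.1498331 ] [-0.61 -0.9   2.05 -0.29 -1.58 -0.45  0.1   0.38  0.81 -0.95  0.63  0.48]
top [ 0.51845099 -0.14413777]
side [ 0.52024391 -0.14408421]
[ 0.17951042 -0.62468083  0.30390983]
```

Call:
send_rows:
  plan:
    - [[1,0,0,0,0,0,8.5],[1,0,0,0,0,0,8.5],[1,0,0,0,0,0,8],[1,3.3,-3.8,0,0,0,0],[1,3.3,-3.8,0,0,0,0],[1,3.3,-3.8,0,0,0,0],[1,3.3,-3.8,0,0,0,0],[1,3.3,-3.8,0,0,0,0]]

```text
clock: 1.8
tool_pos: [0.3734, -0.4616, 0.3042]
eef_rot: [0.0, 0.997, -0.078, 0.0]
contact_force: [-0.0, -0.3, 0.9]
grip_width: 1.002
grasp_force: 0.0
```

```bash
cat > go.py <<'E'
import sys,numpy as np
from workcell import *
from scipy.spatial.transform import Rotation as R
s=sensors.state(); q=s["eef_rot"]; r=R.from_quat([q[1],q[2],q[3],q[0]]); M=r.as_matrix(); p=s["tool_pos"]
print("t",round(float(s["clock"]),2),"pos",np.round(p,4),"xang",np.degrees(np.arctan2(M[1,0],M[0,0])).round(2),"z",M[:,2].round(4),"F",np.round(s["contact_force"],1),"w",round(float(s["grip_width"]),3),"gf",round(float(s["grasp_force"]),1),"j",np.round(s["joints"],2))
for a in sys.argv[1:]:
    g=np.array(list(map(float,a.split(",")))); print(a,"-> cm",(100*M.T@(g-p)).round(2)); p=g
E
python3 go.py .55,-.1,.304 .452,.2322,.25 .452,.2322,.1
```

```text
t 1.8 pos [ 0.3734 -0.4616  0.3042] xang -8.96 z [ 5.e-04 -4.e-04 -1.e+00] F [-0.  -0.3  0.9] w 1.002 gf 0.0 j [ 0.8   0.53  0.09  1.6  -0.06  1.02 -0.82]
.55,-.1,.304 -> cm [ 1.181e+01 -3.847e+01  1.000e-02]
.452,.2322,.25 -> cm [-14.86 -31.29   5.38]
.452,.2322,.1 -> cm [-1.0e-02 -1.0e-02  1.5e+01]
```

Call:
send_rows:
  plan:
    - [[1,1.5,-4.8,0,0,0,0],[1,1.5,-4.8,0,0,0,0],[1,1.5,-4.8,0,0,0,0],[1,1.5,-4.8,0,0,0,0],[1,1.5,-4.8,0,0,0,0],[1,1.5,-4.8,0,0,0,0],[1,1.4,-4.8,0,0,0,0],[1,1.4,-4.8,0,0,0,0]]

```text
clock: 2.8
tool_pos: [0.5492, -0.1003, 0.3042]
eef_rot: [0.0, 0.997, -0.078, 0.0]
contact_force: [1.1, -0.6, -0.1]
grip_width: 0.997
grasp_force: 0.0
```

Call:
send_rows:
  plan:
    - [[1,-2.1,-4.4,0.7,0,0,0],[1,-2.1,-4.4,0.7,0,0,0],[1,-2.1,-4.4,0.7,0,0,0],[1,-2.1,-4.4,0.7,0,0,0],[1,-2.1,-4.4,0.7,0,0,0],[1,-2.1,-4.4,0.7,0,0,0],[1,-2.2,-4.4,0.7,0,0,0],[1,0,0,0,0,0,0]]

```text
clock: 3.8
tool_pos: [0.4482, 0.2305, 0.2546]
eef_rot: [-0.001, 0.997, -0.073, -0.001]
contact_force: [-0.0, -0.7, 0.1]
grip_width: 1.0
grasp_force: 0.0
```

```bash
python3 go.py .452,.2322,.25 .452,.2322,.1
```

```text
t 3.8 pos [0.4482 0.2305 0.2546] xang -8.41 z [-0.0015  0.0027 -1.    ] F [-0.  -0.7  0.1] w 1.0 gf 0.0 j [-0.52  0.45  0.    1.9  -0.    0.79 -2.23]
.452,.2322,.25 -> cm [ 0.36 -0.22  0.46]
.452,.2322,.1 -> cm [ 0.03  0.04 15.  ]
```

Call:
send_rows:
  plan:
    - [[1,0.4,-0.2,2,0,0,0],[1,0,0,3.5,0,0,0],[1,0,0,3.5,0,0,0],[1,0,0,3,0,0,0],[1,0,0,2,0,0,0],[1,0,0,1.5,0,0,0],[1,0,0,0,0,0,0],[1,0,0,0,0,0,0]]

```text
clock: 4.8
tool_pos: [0.4552, 0.2268, 0.1006]
eef_rot: [-0.0, 0.997, -0.078, 0.001]
contact_force: [0.1, -0.3, 0.1]
grip_width: 1.002
grasp_force: 0.0
```

```bash
python3 go.py .452,.2322,.099; python3 - <<'E'
from h import *
a=capture("top");b=capture("side")
cv2.imwrite("pics/g1.png",np.hstack([cv2.resize(x,(400,400),interpolation=2) for x in(a[240:340,190:290],b[250:350,290:390])])[:,:,::-1])
E
```

```text
t 4.8 pos [0.4552 0.2268 0.1006] xang -8.99 z [ 1.4e-03  6.0e-04 -1.0e+00] F [ 0.1 -0.3  0.1] w 1.002 gf 0.0 j [-0.51  0.71  0.    2.02 -0.    0.42 -2.23]
.452,.2322,.099 -> cm [-0.4  -0.48  0.16]
```

View pics/g1.png

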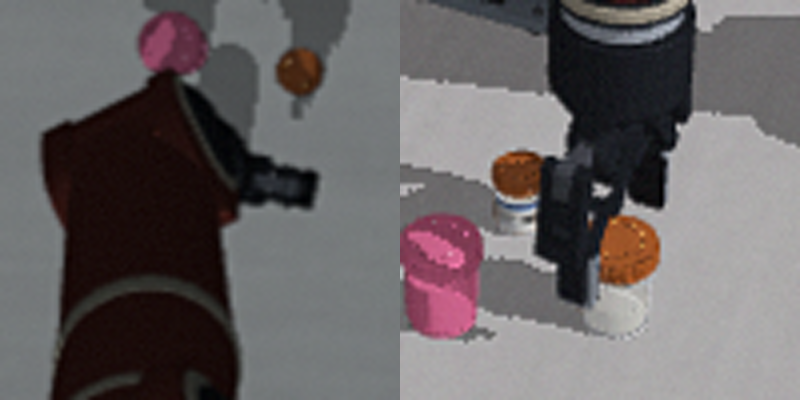

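The side crop shows the open fingers on either side of the large orange-lidded jar at crop (620,280), about 5 mm off centre. I'll correct that and then grip.

Call:
send_rows:
  plan:
    - [[1,-0.4,-0.5,0.2,0,0,0],[1,0,0,0,0,0,0],[1,0,0,0,0,0,0],[0.7,0,0,0,0,0,0],[0.6,0,0,0,0,0,0],[0.5,0,0,0,0,0,0],[0.4,0,0,0,0,0,0],[0.3,0,0,0,0,0,0]]

```text
clock: 5.9
tool_pos: [0.4516, 0.2324, 0.0983]
eef_rot: [-0.0, 0.997, -0.078, 0.0]
contact_force: [-1.2, -0.6, 5.2]
grip_width: 0.517
grasp_force: 60.6
```

Call:
send_rows:
  plan:
    - [[0.2,0,0,0,0,0,0],[0.2,0,0,0,0,0,0],[0.2,0,0,0,0,0,0],[0.2,0,0,0,0,0,0],[0.2,0,0,-0.5,0,0,0],[0.2,0,0,-0.5,0,0,0],[0.2,0,0,0,0,0,0],[0.2,0,0,0,0,0,0]]

```text
clock: 6.9
tool_pos: [0.4514, 0.2324, 0.1079]
eef_rot: [0.0, 0.997, -0.078, -0.0]
contact_force: [0.5, -0.1, -0.3]
grip_width: 0.518
grasp_force: 61.0
```

```bash
python3 go.py .452,.2322,.26 .55,-.0,.26 .519,-.1441,.2; python3 - <<'E'
from h import *
b=capture("side")
m=blob(orange(b),(344,310)); print(m)
cv2.imwrite("pics/g2.png",cv2.resize(b[250:350,290:390],(400,400),interpolation=2)[:,:,::-1])
E
```

```text
t 6.9 pos [0.4514 0.2324 0.1079] xang -8.97 z [-1.e-04  0.e+00 -1.e+00] F [ 0.5 -0.1 -0.3] w 0.518 gf 61.0 j [-0.52  0.69  0.    2.02 -0.    0.43 -2.24]
.452,.2322,.26 -> cm [ 6.000e-02  1.000e-02 -1.521e+01]
.55,-.0,.26 -> cm [13.3  21.41 -0.  ]
.519,-.1441,.2 -> cm [-0.82 14.72  6.  ]
(array([349.29770992, 308.74045802]), np.int32(131))
```

View pics/g2.png

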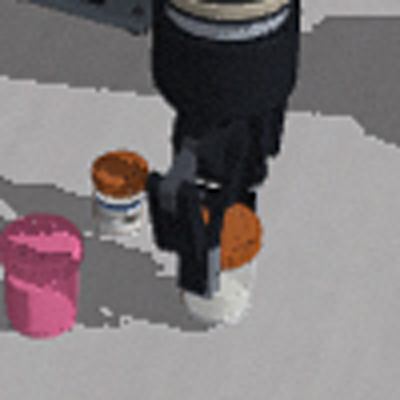

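Side view: the jar is gripped by its lid, upright, and lifted about 1 cm clear.

Call:
send_rows:
  plan:
    - [[0.2,0,0,-2,0,0,0],[0.2,0,0,-3,0,0,0],[0.2,0,0,-3,0,0,0],[0.2,0.5,2,-3,0,0,0],[0.2,1.5,3.5,0,0,0,0],[0.2,1.5,4,0,0,0,0],[0.2,1.5,4,0,0,0,0],[0.2,1.5,4,0,0,0,0]]

```text
clock: 7.95
tool_pos: [0.4884, 0.0481, 0.2178]
eef_rot: [-0.0, 0.997, -0.078, -0.0]
contact_force: [0.8, 0.9, -0.5]
grip_width: 0.518
grasp_force: 61.2
```

Call:
send_rows:
  plan:
    - [[0.2,1.5,4,0,0,0,0],[0.2,1.5,4,0,0,0,0],[0.2,1.5,4,0,0,0,0],[0.2,1.0,3.5,0,0,0,0],[0.2,0.5,2,0,0,0,0],[0.2,0.1,1,0,0,0,0],[0.2,0,0,0,0,0,0],[0.2,0,0,0,0,0,0]]

```text
clock: 8.95
tool_pos: [0.5198, -0.1413, 0.2179]
eef_rot: [-0.001, 0.997, -0.077, -0.0]
contact_force: [0.5, 0.5, -0.8]
grip_width: 0.517
grasp_force: 61.2
```

```bash
python3 go.py .5182,-.1441,.175
```

```text
t 8.95 pos [ 0.5198 -0.1413  0.2179] xang -8.84 z [-3.0e-04  1.2e-03 -1.0e+00] F [ 0.5  0.5 -0.8] w 0.517 gf 61.2 j [ 0.24  0.55 -0.02  1.85  0.01  0.74 -1.51]
.5182,-.1441,.175 -> cm [-0.11  0.31  4.29]
```

Next I'll lower it to about 17 mm above the floor (jar bottom ~67 mm, over the ring top) and check the alignment by camera.

Call:
send_rows:
  plan:
    - [[0.2,-0.1,0.3,1,0,0,0],[0.2,0,0,2,0,0,0],[0.2,0,0,1.6,0,0,0],[0.2,0,0,0.6,0,0,0],[0.2,0,0,0,0,0,0],[0.2,0,0,0,0,0,0],[0.2,0,0,0,0,0,0],[0.2,0,0,0,0,0,0]]

```text
clock: 9.95
tool_pos: [0.5185, -0.1457, 0.1663]
eef_rot: [0.0, 0.997, -0.078, 0.0]
contact_force: [0.6, 1.4, -0.8]
grip_width: 0.519
grasp_force: 61.2
```

```bash
python3 go.py .5182,-.1441,.148; python3 - <<'E'
from h import *
a=capture("top");b=capture("side")
cv2.imwrite("pics/g3.png",np.hstack([cv2.resize(a[200:300,320:420],(400,500),interpolation=2),cv2.resize(b[170:250,310:390],(400,500)[::-1] if 0 else (400,500),interpolation=2)])[:,:,::-1])
E
```

```text
t 9.95 pos [ 0.5185 -0.1457  0.1663] xang -8.97 z [ 9.e-04 -1.e-04 -1.e+00] F [ 0.6  1.4 -0.8] w 0.519 gf 61.2 j [ 0.24  0.62 -0.02  1.9   0.01  0.62 -1.51]
.5182,-.1441,.148 -> cm [-0.06 -0.15  1.83]
```

View pics/g3.png

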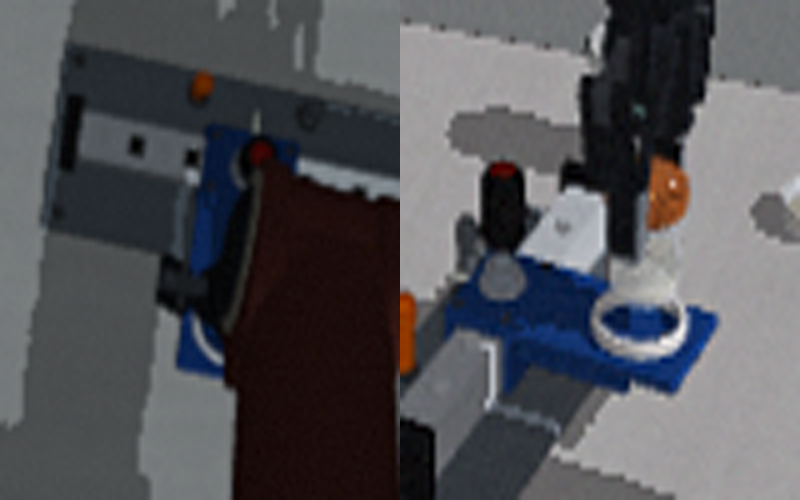

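The jar hangs upright just above the ring. In the side crop the lid is at about (665,190) and the ring at (640,320). A numeric check of the lid edge comes next.

```bash
python3 - <<'E'
from h import *
b=capture("side"); m=orange(b); n,l,s,ce=cv2.connectedComponentsWithStats(m.astype(np.uint8)); 
i=min([i for i in range(1,n) if s[i,4]>25],key=lambda i:np.hypot(*(ce[i]-[363,200]))); print(s[i],ce[i])
mm=l==i
for r in range(s[i][1],s[i][1]+s[i][3]): print(r,np.flatnonzero(mm[r])[[0,-1]])
zb=.1663-.0983
for dx,dy in((0,0),(.002,0),(0,.002)):
  x,y=.5185+.0008+dx,-.1457+dy
  h=cv2.convexHull(np.float32(proj("side",np.r_[circ(x,y,zb+.042,.023),circ(x,y,zb+.056,.023)])))[:,0]
  g=np.zeros((4800,6400),np.uint8); cv2.fillPoly(g,[np.int32((h+.5)*10)],1)
  print(dx,dy,"pred",h.min(0),h.max(0),[(r,np.flatnonzero(g[r*10+5])[-1]/10-.5) for r in range(s[i][1],s[i][1]+s[i][3]) if g[r*10+5].any()])
E
```

```text
[360 195   8  12  70] [362.84285714 200.35714286]
195 [361 362]
196 [360 365]
197 [360 365]
198 [360 366]
199 [360 366]
200 [360 367]
201 [360 367]
202 [360 366]
203 [360 366]
204 [360 365]
205 [360 364]
206 [361 361]
0 0 pred [350.38977 194.53618] [367.47815 207.14499] [(195, np.float64(362.8)), (196, np.float64(365.3)), (197, np.float64(366.6)), (198, np.float64(367.3)), (199, np.float64(367.4)), (200, np.float64(367.4)), (201, np.float64(367.3)), (202, np.float64(367.3)), (203, np.float64(367.2)), (204, np.float64(367.0)), (205, np.float64(366.3)), (206, np.float64(364.9))]
0.002 0 pred [349.68378 194.4299 ] [366.7612  207.03168] [(195, np.float64(362.5)), (196, np.float64(364.7)), (197, np.float64(366.0)), (198, np.float64(366.6)), (199, np.float64(366.7)), (200, np.float64(366.6)), (201, np.float64(366.6)), (202, np.float64(366.6)), (203, np.float64(366.5)), (204, np.float64(366.2)), (205, np.float64(365.5)), (206, np.float64(364.0))]
0 0.002 pred [350.19785 194.86032] [367.3044  207.49083] [(195, np.float64(361.1)), (196, np.float64(364.5)), (197, np.float64(366.0)), (198, np.float64(366.9)), (199, np.float64(367.2)), (200, np.float64(367.2)), (201, np.float64(367.2)), (202, np.float64(367.1)), (203, np.float64(367.0)), (204, np.float64(366.9)), (205, np.float64(366.5)), (206, np.float64(365.3))]
```

Call:
send_rows:
  plan:
    - [[0.2,0,-0.15,0,0,0,0],[0.2,0,0,0,0,0,0],[0.2,0,0,0.3,0,0,0],[0.2,0,0,0.3,0,0,0],[0.2,0,0,0.3,0,0,0],[0.2,0,0,0.2,0,0,0],[0.2,0,0,0.2,0,0,0],[0.2,0,0,0,0,0,0]]

```text
clock: 11.1
tool_pos: [0.5185, -0.1442, 0.1528]
eef_rot: [-0.0, 0.997, -0.078, -0.0]
contact_force: [-0.4, -0.6, -0.9]
grip_width: 0.515
grasp_force: 61.2
```

```bash
python3 go.py .5182,-.1441,.148
```

```text
t 11.1 pos [ 0.5185 -0.1442  0.1528] xang -8.97 z [-3.e-04  2.e-04 -1.e+00] F [-0.4 -0.6 -0.9] w 0.515 gf 61.2 j [ 0.24  0.64 -0.01  1.91  0.02  0.59 -1.51]
.5182,-.1441,.148 -> cm [-0.03 -0.    0.48]
```

Call:
send_rows:
  plan:
    - [[0.2,0,0,0.2,0,0,0],[0.2,0,0,0.1,0,0,0],[0.2,0,0,0.1,0,0,0],[0.2,0,0,0,0,0,0],[0.2,0,0,0,0,0,0],[0.2,0,0,0,0,0,0],[0.2,0,0,0,0,0,0],[0.2,0,0,0,0,0,0]]

```text
clock: 12.1
tool_pos: [0.5186, -0.1442, 0.1489]
eef_rot: [-0.0, 0.997, -0.078, 0.0]
contact_force: [-0.6, 0.2, -1.0]
grip_width: 0.52
grasp_force: 61.2
```

```bash
python3 go.py .5182,-.1441,.148; python3 - <<'E'
from h import *
b=capture("side")
cv2.imwrite("pics/g4.png",cv2.resize(b[170:250,310:390],(480,480),interpolation=2)[:,:,::-1])
E
```

```text
t 12.1 pos [ 0.5186 -0.1442  0.1489] xang -8.97 z [ 1.e-04  1.e-04 -1.e+00] F [-0.6  0.2 -1. ] w 0.52 gf 61.2 j [ 0.24  0.65 -0.01  1.91  0.02  0.58 -1.51]
.5182,-.1441,.148 -> cm [-0.04 -0.    0.09]
```

View pics/g4.png

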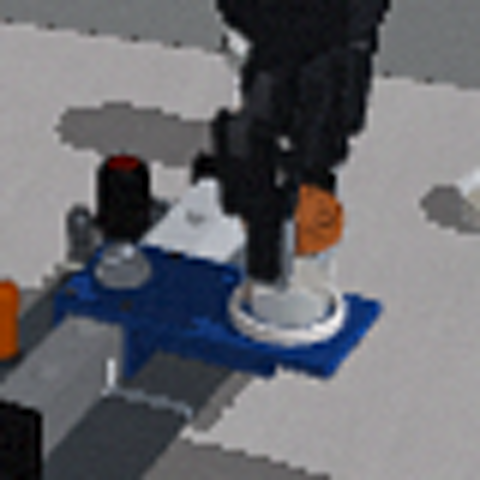

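The jar is inside the ring in the side crop at (288,300), still just off the floor. I'll lower it until it touches.

Call:
send_rows:
  plan:
    - [[0.2,0,0,0.1,0,0,0],[0.2,0,0,0,0,0,0],[0.2,0,0,0.05,0,0,0],[0.2,0,0,0,0,0,0],[0.2,0,0,0.05,0,0,0],[0.2,0,0,0,0,0,0],[0.2,0,0,0,0,0,0],[0.2,0,0,0,0,0,0]]

```text
clock: 13.15
tool_pos: [0.5186, -0.1441, 0.1478]
eef_rot: [0.0, 0.997, -0.078, 0.0]
contact_force: [-1.7, -0.4, 6.9]
grip_width: 0.518
grasp_force: 61.8
```

Call:
send_rows:
  plan:
    - [[0.56,0,0,0,0,0,0],[0.62,0,0,0,0,0,0],[0.75,0,0,0,0,0,0],[0.9,0,0,0,0,0,0],[0.9,0,0,0,0,0,0],[0.9,0,0,-1,0,0,0],[0.9,0,0,-2,0,0,0],[0.9,0,0,-3,0,0,0]]

```text
clock: 14.15
tool_pos: [0.5181, -0.1441, 0.2075]
eef_rot: [-0.0, 0.997, -0.078, -0.001]
contact_force: [0.2, 0.3, -0.6]
grip_width: 0.897
grasp_force: 0.0
```

Call:
send_rows:
  plan:
    - [[0.9,0,0,-2,0,0,0],[0.9,4.5,0,0,0,0,0],[0.9,4.1,0,0,0,0,0],[0.9,0,0,0,0,0,0],[0.9,0,0,0,0,0,0],[0.9,0,0,0,0,0,0],[0.9,0,0,0,0,0,0],[0.9,0,0,0,0,0,0]]

```text
clock: 15.15
tool_pos: [0.6032, -0.1576, 0.2271]
eef_rot: [-0.0, 0.997, -0.078, -0.0]
contact_force: [0.4, -0.3, 0.3]
grip_width: 0.902
grasp_force: 0.0
```

```bash
python3 go.py .6035,-.1574,.2 .6035,-.1574,.146; python3 - <<'E'
from h import *
b=capture("side");a=capture("top")
print("lid",blob(orange(b),(358,208),60),"pred",cylcen("side",.5193,-.1441,.0915,.1055,.023))
print("knob",blob(red(b),(330,197)))
cv2.imwrite("pics/g5.png",np.hstack([cv2.resize(b[170:250,310:390],(400,400),interpolation=2),cv2.resize(a[200:300,320:420],(400,400),interpolation=2)])[:,:,::-1])
E
```

```text
t 15.15 pos [ 0.6032 -0.1576  0.2271] xang -8.98 z [-1.e-04  1.e-04 -1.e+00] F [ 0.4 -0.3  0.3] w 0.902 gf 0.0 j [ 0.23  0.65 -0.01  1.6   0.01  0.89 -1.51]
.6035,-.1574,.2 -> cm [ 0.03 -0.02  2.71]
.6035,-.1574,.146 -> cm [0.  0.  5.4]
lid (array([358.4295302 , 206.30201342]), np.int32(149)) pred [358.48592818 207.02244628]
knob (array([330.08333333, 196.75      ]), np.int32(12))
```

View pics/g5.png

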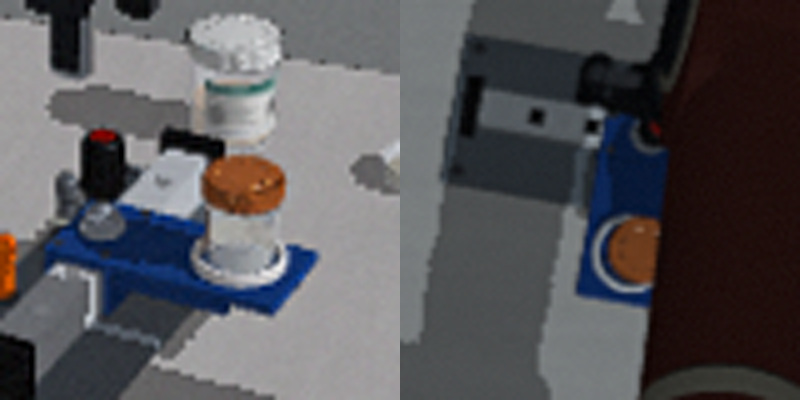

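The jar stands upright in the ring, with the lid at crop (243,185). Next is the knob.

Call:
send_rows:
  plan:
    - [[0.9,0,0,2,0,0,0],[0.9,0,0,3,0,0,0],[0.9,0,0,2,0,0,0],[0.9,0,0,1.1,0,0,0],[0.9,0,0,0,0,0,0],[0.7,0,0,0,0,0,0],[0.5,0,0,0,0,0,0],[0.4,0,0,0,0,0,0]]

```text
clock: 16.25
tool_pos: [0.6038, -0.1576, 0.1466]
eef_rot: [0.0, 0.997, -0.078, 0.001]
contact_force: [-0.4, -0.2, 0.8]
grip_width: 0.403
grasp_force: 0.0
```

Call:
send_rows:
  plan:
    - [[0.3,0,0,0,0,0,0],[0.2,0,0,0,0,0,0],[0.1,0,0,0,0,0,0],[0.0,0,0,0,0,0,0],[0.0,0,0,0,0,0,0],[0.0,0,0,0,0,0,0],[0.0,0,0,0,0,0,0],[0.0,0,0,0,0,0,0]]

```text
clock: 17.25
tool_pos: [0.6038, -0.1569, 0.1465]
eef_rot: [-0.0, 0.997, -0.078, 0.0]
contact_force: [-1.0, 2.1, 5.5]
grip_width: 0.262
grasp_force: 58.9
```

```bash
python3 go.py
```

```text
t 17.25 pos [ 0.6038 -0.1569  0.1465] xang -8.94 z [ 8.e-04  9.e-04 -1.e+00] F [-1.   2.1  5.5] w 0.262 gf 58.9 j [ 0.23  0.75 -0.01  1.66  0.01  0.73 -1.52]
```

Call:
send_rows:
  plan:
    - [[0,0,0,-0.3,0,0,0],[0,0,0,-0.3,0,0,0],[0,0,0,-0.3,0,0,0],[0,0,0,-0.3,0,0,0],[0,0,0,-0.3,0,0,0],[0,0,0,0,0,0,0],[0,0,0,0,0,0,0],[0,0,0,0,0,0,0]]

```text
clock: 18.25
tool_pos: [0.6035, -0.1582, 0.161]
eef_rot: [0.0, 0.997, -0.078, 0.0]
contact_force: [2.9, -1.2, -5.7]
grip_width: 0.26
grasp_force: 59.0
```

```bash
python3 go.py; python3 - <<'E'
from h import *
b=capture("side")
print("knob red",blob(red(b),(330,190),3),"pred",proj("side",[.6035,-.1574,.109]),proj("side",[.6035,-.1574,.124]))
E
```

```text
t 18.25 pos [ 0.6035 -0.1582  0.161 ] xang -8.99 z [ 3.e-04 -8.e-04 -1.e+00] F [ 2.9 -1.2 -5.7] w 0.26 gf 59.0 j [ 0.23  0.73 -0.01  1.65  0.01  0.76 -1.52]
knob red (array([353.,  97.]), np.int32(3)) pred [[330.61393868 196.86930886]] [[330.68056959 192.10514639]]
```

Pulled up 14.5 mm with about 6 N, matching the spring. Now I'll slide 40 mm toward +y (tool −y), gently.

Call:
send_rows:
  plan:
    - [[0,0,-0.2,0,0,0,0],[0,0,-0.3,0,0,0,0],[0,0,-0.4,0,0,0,0],[0,0,-0.4,0,0,0,0],[0,0,-0.4,0,0,0,0],[0,0,-0.3,0,0,0,0],[0,0,0,0,0,0,0],[0,0,0,0,0,0,0]]

```text
clock: 19.3
tool_pos: [0.6068, -0.1369, 0.1609]
eef_rot: [-0.001, 0.997, -0.078, 0.0]
contact_force: [3.0, 0.8, -6.2]
grip_width: 0.258
grasp_force: 59.1
```

```bash
python3 go.py .6099,-.1179,.161; python3 - <<'E'
from h import *
b=capture("side")
print("lid",blob(orange(b),(352,210),60),"pred",cylcen("side",.5193+.003,-.1441+.02,.0915,.1055,.023))
E
```

```text
t 19.3 pos [ 0.6068 -0.1369  0.1609] xang -8.93 z [ 2.0e-04  1.3e-03 -1.0e+00] F [ 3.   0.8 -6.2] w 0.258 gf 59.1 j [ 0.19  0.73 -0.01  1.66  0.01  0.75 -1.55]
.6099,-.1179,.161 -> cm [ 0.01 -1.92 -0.  ]
lid (array([355.60759494, 209.36075949]), np.int32(158)) pred [355.57517751 210.2857117 ]
```

Call:
send_rows:
  plan:
    - [[0,0,-0.2,0,0,0,0],[0,0,-0.4,0,0,0,0],[0,0,-0.4,0,0,0,0],[0,0,-0.4,0,0,0,0],[0,0,-0.3,0,0,0,0],[0,0,-0.2,0,0,0,0],[0,0,0,0,0,0,0],[0,0,0,0,0,0,0]]

```text
clock: 20.35
tool_pos: [0.6096, -0.1185, 0.1609]
eef_rot: [-0.0, 0.997, -0.078, -0.0]
contact_force: [3.3, 0.3, -5.9]
grip_width: 0.264
grasp_force: 59.1
```

```bash
python3 go.py .6098,-.1179,.161
```

```text
t 20.35 pos [ 0.6096 -0.1185  0.1609] xang -8.95 z [-1.e-04  9.e-04 -1.e+00] F [ 3.3  0.3 -5.9] w 0.264 gf 59.1 j [ 0.16  0.73 -0.01  1.66  0.01  0.75 -1.58]
.6098,-.1179,.161 -> cm [ 0.01 -0.06 -0.01]
```

Lowering.

Call:
send_rows:
  plan:
    - [[0,0,-0.05,0.2,0,0,0],[0,0,0,0.2,0,0,0],[0,0,0,0.2,0,0,0],[0,0,0,0.2,0,0,0],[0,0,0,0.2,0,0,0],[0,0,0,0,0,0,0],[0,0,0,0,0,0,0],[0,0,0,0,0,0,0]]

```text
clock: 21.35
tool_pos: [0.6098, -0.1176, 0.1506]
eef_rot: [-0.001, 0.997, -0.078, -0.0]
contact_force: [3.0, 4.3, -5.5]
grip_width: 0.261
grasp_force: 59.1
```

```bash
python3 go.py .6098,-.1179,.146
```

```text
t 21.35 pos [ 0.6098 -0.1176  0.1506] xang -8.93 z [-0.      0.0013 -1.    ] F [ 3.   4.3 -5.5] w 0.261 gf 59.1 j [ 0.16  0.74 -0.01  1.67  0.01  0.73 -1.58]
.6098,-.1179,.146 -> cm [0.01 0.03 0.46]
```

The pin has entered the hole: 4 mm up, spring still pulling down. I'll let it home with a slight push.

Call:
send_rows:
  plan:
    - [[0,0,0,0.2,0,0,0],[0,0,0,0.15,0,0,0],[0,0,0,0.1,0,0,0],[0,0,0,0,0,0,0],[0,0,0,0.05,0,0,0],[0,0,0,0,0,0,0],[0,0,0,0,0,0,0],[0,0,0,0,0,0,0]]

```text
clock: 22.35
tool_pos: [0.6098, -0.1176, 0.1466]
eef_rot: [-0.001, 0.997, -0.078, 0.0]
contact_force: [3.1, 4.1, -1.4]
grip_width: 0.261
grasp_force: 59.7
```

```bash
python3 go.py .6098,-.1179,.146
```

```text
t 22.35 pos [ 0.6098 -0.1176  0.1466] xang -8.93 z [ 4.0e-04  1.3e-03 -1.0e+00] F [ 3.1  4.1 -1.4] w 0.261 gf 59.7 j [ 0.16  0.75 -0.01  1.67  0.01  0.72 -1.58]
.6098,-.1179,.146 -> cm [0.01 0.03 0.06]
```

Call:
send_rows:
  plan:
    - [[0,0,0.04,0.05,0,0,0],[0,0,0,0,0,0,0],[0,0,0,0.05,0,0,0],[0,0,0,0,0,0,0],[0,0,0,0,0,0,0],[0,0,0,0,0,0,0],[0,0,0,0,0,0,0],[0,0,0,0,0,0,0]]

```text
clock: 23.35
tool_pos: [0.6098, -0.1176, 0.1466]
eef_rot: [-0.001, 0.997, -0.078, 0.0]
contact_force: [-0.1, 5.7, 3.7]
grip_width: 0.262
grasp_force: 60.2
```

```bash
python3 go.py .6098,-.1179,.146; python3 - <<'E'
from h import *
b=capture("side");a=capture("top")
print("lid",blob(orange(b),(352,210),60),"pred",cylcen("side",.5193+.0061,-.1441+.0395,.0915,.1055,.023))
cv2.imwrite("pics/g6.png",np.hstack([cv2.resize(b[170:250,300:380],(400,400),interpolation=2),cv2.resize(a[200:300,320:420],(400,400),interpolation=2)])[:,:,::-1])
E
```

```text
t 23.35 pos [ 0.6098 -0.1176  0.1466] xang -8.92 z [ 7.0e-04  1.8e-03 -1.0e+00] F [-0.1  5.7  3.7] w 0.262 gf 60.2 j [ 0.16  0.75 -0.01  1.67  0.01  0.72 -1.58]
.6098,-.1179,.146 -> cm [0.   0.03 0.05]
lid (array([352.81818182, 212.67532468]), np.int32(154)) pred [352.61288661 213.52599799]
```

View pics/g6.png

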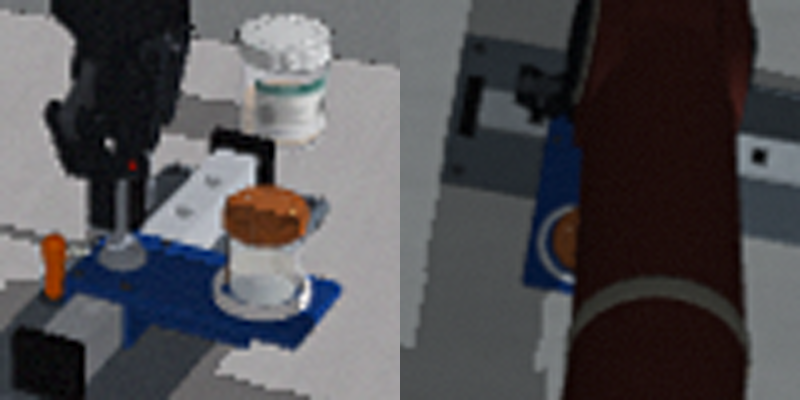

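The side crop shows the jar upright in the ring at (265,250). The carriage is at the orange peg, and the red spot sits the same 85 crop px above the boss as it did with the pin down. Height matches the locked start (TCP z 0.1466), with a hard stop underneath. I'll ease the lateral load slightly, then hand in.

Call:
send_rows:
  plan:
    - [[0,0,-0.06,0,0,0,0],[0,0,0,0,0,0,0],[0,0,0,0,0,0,0],[0,0,0,0,0,0,0],[0,0,0,0,0,0,0],[0,0,0,0,0,0,0],[0,0,0,0,0,0,0],[0,0,0,0,0,0,0]]

```text
clock: 24.45
tool_pos: [0.6099, -0.1176, 0.1465]
eef_rot: [-0.001, 0.997, -0.078, 0.0]
contact_force: [-0.9, 5.7, 5.8]
grip_width: 0.266
grasp_force: 60.4
```

```bash
python3 go.py; python3 -c "
from workcell import *
print(ticket.close_job())"
```

```text
t 24.45 pos [ 0.6099 -0.1176  0.1465] xang -8.94 z [ 7.e-04  1.e-03 -1.e+00] F [-0.9  5.7  5.8] w 0.266 gf 60.4 j [ 0.16  0.75 -0.01  1.67  0.01  0.72 -1.58]
the job is handed in; nothing more can be done
None
```

The jar stands upright in the ring and released, the carriage is locked at the orange-peg hole with the pin fully down, and the gripper still holds the knob; handed in at 24.5 s, with no verdict returned.

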